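# Eject a radio module from its test dock and catch it on the slide

## Task

Two test docks stand on the bench and one has a module in it: press that dock's eject button with one finger and, with the other finger, stop the module on the slide once it has popped out past the gate and before it runs off the low end. Keep the button held right down (else the gate comes up under the module) and finish like that, with the module resting still against your finger on the slide; do not lift the module, and leave the empty dock's button and the other things alone.

Things in the scene. Friction and masses are not known exactly. Their poses are not given: they have to be found in the camera images.
- dock: The loaded dock, fixed on the bench: aluminium plate, x -90 to 135, y -32 to 85 mm, with a slide that falls to its own -x at 20 degrees and an eject button beside it (axis at x -30, y 58 mm). Origin on the table under the slide's middle line; x level, up-slope; z up. Slide surface 36.8 mm above the table at x -30, rising 364 mm per m of x. Highest part: block at x 85 to 125 mm, 115 mm up.
- slide: Its polished slide, so slick that a free module always runs down. Origin on the surface, mid-width, level with the button; x up-slope, y across to the button, z square to the surface. 43 mm wide between guide rails 6 mm thick (8 mm high up to x 54 mm, then 14). A spring pusher (about 2 N, 14 mm stroke) at the top end drives the module out.
- gate (a point): Top middle of the steel gate (20 mm wide, 3 thick, 5 mm proud of the slide) that holds the module in its bay, at slide x 53 mm. It moves with the button. This point itself is fixed.
- low_end (a point): Middle of the slide's open low edge, at slide x -64 mm; past it a module drops to the table.
- eject_top (a point): Centre of the flat top of the loaded dock's eject button: round black cap, 30 mm diameter, 51.8 mm above the table when up, 43.8 when down; grey housing 46 x 46 mm, top 40 mm up. Its axis is 58 mm from the slide's middle line. Down, it is 7 mm above the slide surface beside it: of two tips at equal height one can press it while the other bars the slide.
- eject (a joint): Travel of the loaded dock's button, m: 0 up, 0.008 fully down. Its spring takes 1.6 N at first, 4.8 N at the bottom. The gate sinks with it, frees the module after about 5 mm, and rises again when the button is let go.
- module: The module: black case, green circuit board and steel shield on top; 60 mm along the slide (x), 40 across (y), 18 thick, about 120 g, loose. Origin at the centre of its underside, axes along the slide's; in the bay its origin is at slide x 85 mm, its front at 55 mm.
- spare_dock: The empty dock, fixed, same build, size and frame as the loaded one but without a module. Either may stand on the left.
- spare_eject_top (a point): Centre of the top of the empty dock's eject button, same size as the other. Not to be pressed.
- spare_eject (a joint): Travel of the empty dock's button, m: 0 up, 0.008 fully down.
- jar: Small closed clear jar, 40 mm diameter, 50 mm high, between the docks. Origin at the centre of its underside.
- heatsink: Finned aluminium heat sink 40 x 40 x 22 mm. Origin at the centre of its underside.
- driver: Screwdriver with black handle, 170 mm long, lying between the docks, towards the robot. Origin near its middle, x along it.
- meter: Black hand multimeter 150 x 80 x 41 mm lying beside the docks on the right. Origin at the centre of its underside.
- reel: Solder reel lying flat, 60 mm diameter, 38 mm high, beside the docks on the left. Origin at the centre of its underside.

How it is judged:
By the outcome, as a careful person would: the job done as asked, in the order asked, and still so for the second after the job is handed in, while the arm keeps its last pose, push and grip.
It also fails if it takes over 29 s, if anything falls off the work surface, if the arm or the gripper's body presses on something with over 40 N, if the wrist force passes 120 N, or if a joint passes its speed limit or range.

## Robot

A 6-joint arm with a two-finger parallel gripper is mounted at the origin on the work surface. World frame = base frame: x ahead of the robot, y to its left, z up, the work surface at z = 0. Lengths are in m, angles in degrees, forces in N, time in s.
With the tool pointing down it reaches from about 0.25 to 0.725 m from the base axis. Payload 9.7 kg.
Tool frame: the origin (TCP) lies midway between the tips of the shut fingers; the grasp point (between the pads) lies bot.hold_point_z behind it (bot.hold_point_z is the distance from the TCP to the grasp point, in m); z points along the fingers, y is the line along which they close (so a half turn about z gives the same grasp; the last joint's range is limited). The gripper opens to 85 mm and grips with 20 to 120 N. Pads are 22 mm wide; open, the fingers measure 114 mm over their backs; the gripper's body (76 mm by 85 mm) begins 54 mm behind the grasp point. The pads swing forward as they close: fully open they stand 13 mm farther back than shut.
Start: joints at [-66.463, 4.979, 10.078, 95.1, 0, 90], TCP at [0.22, -0.504, 0.231] pointing down, gripper open.
Joint ranges: [-179.16, 179.16], [-48.56, 103.87], [-65.8, 70.77], [-126.05, 130.52], [-82.76, 87.17], [-180, 180]. Speed limits (degrees/s): [127.2, 127.2, 147.25, 180, 180, 180].

## Interface

Orientations are given as [roll, pitch, yaw] about the fixed x, y, z axes, in that order (R = Rz(yaw) Ry(pitch) Rx(roll)).
In Python, from workcell import bot, camera, camera_model, ticket gives the robot as it stands.
- The arm moves only by the tool send_rows, never from a script. Its argument "targets" is text: rows parted by semicolons, each of 5 numbers parted by spaces: the shift along the tool's x, y, z in mm, then the turn about the tool's z in degrees, then the closure in counts, from 0 (fully open) to 255 (shut). A call has 1 to 20 rows; each row is the pose to reach, as a shift and turn from the pose commanded when the call began, along the tool's axes at that moment; what a row does not reach only later rows make up. A row lasts 1/8 s, in which the tool goes at most 62.5 mm and 10.7 degrees, less where a joint would pass 70% of its speed; a pose out of reach is approached as far as the arm can. A call with a gripper value outside its range is refused whole. The fingers move at their own pace and stop on an object; "newtons" is the grip in N (left out, the last holds). Time passes only in rows, so rows that repeat a pose let the fingers close. It gives the time, the measured TCP pose, the force, the opening and the grip force at its end, in the units of the state.
- bot.get_obs(): the state, without advancing time (a new reading comes with each control period).
- camera(name): name is "side" or "top"; returns the picture (480x640x3 uint8, blue, green, red); there is no depth.
- camera_model(name): a dict with "K" (3x3 intrinsics, pixels), "dist_coeffs" ([k1, k2, p1, p2, k3] as OpenCV has them; the pictures are not rectified), "pose" (4x4, takes a point from camera to world coordinates). Camera axes: x right, y down, z forward; pixel columns grow to the right and rows downward; lengths in m; the calibration is good to about 2 mm. A picture is of the moment at which its call begins. camera_model takes no time and is no camera call.
- ticket.job_done(): hands the job in; it is judged then, once.
The state is a dict: "time": time; "q": joint angles; "qd": joint speeds; "joint_efforts": joint torques, N m; "ee_pos": TCP position; "tcp_rot": TCP orientation; "wrist_force": force on the tool from outside, world axes, zero at the start; "torque": the same for the moment, N m; "opening": finger opening in m; "grasp_force": force on a finger pad.
Only numpy, scipy, OpenCV 4.12 (cv2) and the standard library are available. Lean on these libraries where they do the work, as an engineer would, in place of code of your own. Each camera call takes 0.05 s, during which the arm holds its last target. There are 200 camera calls.

## Working session

There is one attempt and no reset: what is moved stays moved. The work goes in short steps, Python scripts to look and compute and a tool call to move; the robot and the scene stay as the last step left them, time stands still between calls to the robot, and variables do not carry over. Pictures are saved under pics/ and viewed, at most 10 in all, crops included, and the job is handed in when it is done.

Besides the shell and the picture viewer there is one more tool, called after ">>>" as name(argument=value, ...), one argument or row to a line, values as JSON. send_rows: Moves the arm, as the interface text tells. Its arguments: {"type":"object","properties":{"targets":{"type":"string"},"newtons":{"type":"number"}},"required":["targets"]}

```bash
mkdir -p pics; python3 - <<'E'
from workcell import bot,camera,camera_model
import cv2
print(bot.get_obs(), bot.hold_point_z)
for n in("top","side"):
    cv2.imwrite(f"pics/{n}0.png",camera(n)); m=camera_model(n); print(n,m["K"],m["dist_coeffs"],m["pose"])
E
```

```text
{'time': 0.0, 'q': array([-6.64631735e+01,  5.01077374e+00,  1.00326195e+01,  9.50989811e+01,
       -3.16218259e-04,  8.99988906e+01]), 'qd': array([ 0.10560888,  0.00364106,  0.11911674,  0.02645505,  0.01284622,
       -0.0218079 ]), 'joint_efforts': array([-1.51872533e-03, -5.20391607e+01,  4.64795423e+01,  1.65160076e-02,
       -1.60115428e-04, -3.38986251e-05]), 'ee_pos': array([ 0.21954019, -0.50402566,  0.23056977]), 'tcp_rot': array([-1.79922865e+02,  3.14724446e-04,  2.35379363e+01]), 'wrist_force': array([-0.31176424, -0.10907348,  1.4330591 ]), 'torque': array([-0.00340633,  0.0295475 ,  0.00582218]), 'grasp_force': 0.0, 'opening': 0.08541935846504584} 0.0187
top [[544.31460174   0.         323.86940601]
 [  0.         544.31460174 232.78668572]
 [  0.           0.           1.        ]] [-0.14602525  0.          0.          0.          0.        ] [[-0.04058734 -0.97726066  0.20812081  0.30863519]
 [-0.99916028  0.04086458 -0.00296899 -0.0078973 ]
 [-0.0056033  -0.20806655 -0.97809862  1.24951697]
 [ 0.          0.          0.          1.        ]]
side [[474.46119134   0.         322.02889328]
 [  0.         474.46119134 232.29304375]
 [  0.           0.           1.        ]] [-0.05215426  0.          0.          0.          0.        ] [[-0.9768868  -0.13994289  0.16158021  0.40703485]
 [-0.21295491  0.70258261 -0.67899034  0.7181145 ]
 [-0.01850357 -0.697706   -0.7161452   0.81942795]
 [ 0.          0.          0.          1.        ]]
```

View pics/top0.png

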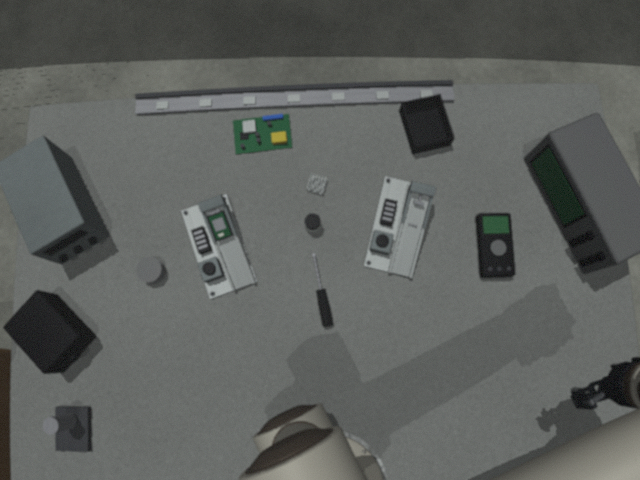

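View pics/side0.png

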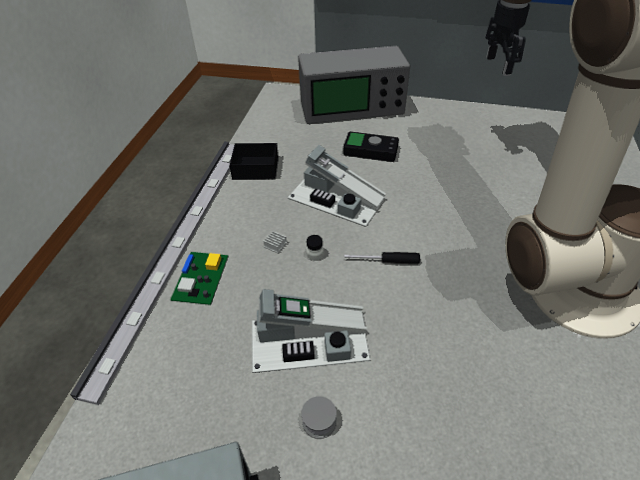

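The top view shows the loaded dock on the left, with the green board at about (218,225) and the button at (209,268). In the side view the button is at (338,340) and the board at (295,306). I'll enlarge both next.

```bash
python3 - <<'E'
import cv2,numpy as np
t=cv2.imread("pics/top0.png")[185:305,170:265]; s=cv2.imread("pics/side0.png")[280:380,240:380]
a=cv2.resize(t,None,fx=4,fy=4,interpolation=cv2.INTER_CUBIC); b=cv2.resize(s,None,fx=3,fy=3,interpolation=cv2.INTER_CUBIC)
c=np.zeros((480,800,3),np.uint8); c[:480,:380]=a; c[:300,380:800]=b
cv2.imwrite("pics/crop.png",c)
E
```

```text
(no output)
```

View pics/crop.png

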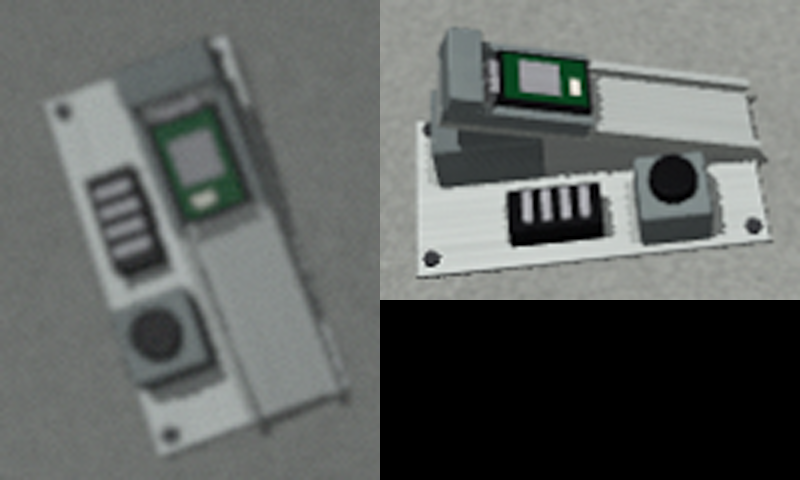

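The crop shows the button cap at top (155,334)/4 and side (674,179)/3. The two plate screws on the button's side lie along the dock's x: top (63,112) and (170,435), side (432,259) and (754,226). The board is clear in both views.

```bash
cat > h.py <<'E'
import cv2,numpy as np
from workcell import camera_model
M={n:camera_model(n) for n in("top","side")}
def ray(n,p):
    m=M[n];u=cv2.undistortPoints(np.float64([[p]]),m["K"],np.float64(m["dist_coeffs"]))[0,0]
    T=np.array(m["pose"]);d=T[:3,:3]@[u[0],u[1],1];return T[:3,3],d/np.linalg.norm(d)
def onz(n,p,z):
    o,d=ray(n,p);return o+d*(z-o[2])/d[2]
def tri(a,b):
    (o,d),(p,e)=ray("top",a),ray("side",b)
    s=np.linalg.lstsq(np.c_[d,-e],p-o,rcond=None)[0];x,y=o+d*s[0],p+e*s[1]
    return (x+y)/2,np.linalg.norm(x-y)
def blob(mask,near):
    n,l,st,c=cv2.connectedComponentsWithStats(mask.astype(np.uint8))
    ok=[i for i in range(1,n) if st[i,4]>3];i=min(ok,key=lambda i:np.hypot(*(c[i]-near)));return c[i],st[i,4]
E
python3 - <<'E'
from h import *
t=cv2.imread("pics/top0.png").astype(int);s=cv2.imread("pics/side0.png").astype(int)
def g(im):return (im[...,1]>im[...,2]+25)&(im[...,1]>im[...,0]+10)
def dk(im,th):return im.max(2)<th
np.set_printoptions(precision=4,suppress=True)
for th in(45,55):
    a,na=blob(dk(t,th),(208.7,268.5));b,nb=blob(dk(s,th),(338,339.7));print("button",a,na,b,nb,tri(a,b),onz("top",a,.0518),onz("side",b,.0518))
for nm,p,q in(("scr hi",(185.6,212.9),(257.3,366.2)),("scr lo",(212.4,293.6),(364.6,355.2))):
    a,na=blob(dk(t,110),p);b,nb=blob(dk(s,100),q);print(nm,a,na,b,nb,tri(p,q))
# board outer: fill green hull
for n,im,p in(("top",t,(218,225)),("side",s,(295,306))):
    m=g(im).astype(np.uint8);m=cv2.morphologyEx(m,cv2.MORPH_CLOSE,np.ones((3,3)))
    c=[k for k in cv2.findContours(m,0,2)[0] if cv2.pointPolygonTest(cv2.convexHull(k),p,False)>=0 and cv2.contourArea(k)<900]
    r=cv2.minAreaRect(max(c,key=len)); print(n,r); globals()["r"+n]=r[0]
print("board",tri(rtop,rside))
for p in [(170+263/4,185+430/4),(170+345/4,185+398/4)]:print("lowend",onz("top",p,.03))
E
```

```text
button [212.75 271.25] 8 [337.1327 339.4745] 196 (array([0.4925, 0.2442, 0.0315]), np.float64(0.0068011620079975795)) [0.4861 0.2401 0.0518] [0.4936 0.256  0.0518]
button [208.9278 268.5464] 97 [337.3448 339.4975] 203 (array([0.4941, 0.2506, 0.0429]), np.float64(0.00037782720072294024)) [0.4925 0.2487 0.0518] [0.4932 0.256  0.0518]
scr hi [185.1111 212.6667] 9 [256.95 365.9 ] 20 (array([0.6356, 0.3156, 0.0049]), np.float64(3.3402630026221972e-06))
scr lo [212.3 293.3] 10 [364.1  354.95] 20 (array([0.4409, 0.2509, 0.0044]), np.float64(0.0003647840543407958))Traceback (most recent call last):
  File "<stdin>", line 14, in <module>
ValueError: max() iterable argument is empty
```

```bash
python3 - <<'E'
from h import *
np.set_printoptions(precision=4,suppress=True)
t=cv2.imread("pics/top0.png").astype(int);s=cv2.imread("pics/side0.png").astype(int)
C=[]
for n,im,p,w in(("top",t,(218,225),20),("side",s,(295,306),22)):
    m=(im[...,1]>im[...,2]+20)&(im[...,1]>im[...,0]+5);k=np.zeros_like(m);k[p[1]-w:p[1]+w,p[0]-w:p[0]+w]=1
    pts=np.argwhere(m&k)[:,::-1].astype(np.float32);r=cv2.minAreaRect(pts);C.append(r);print(n,r,len(pts))
print("board",tri(C[0][0],C[1][0]))
b,e=tri((185.4,212.8),(257.1,366.0))[0],0; a=tri((212.35,293.45),(364.4,355.1))[0]
d=(b-a)[:2];yaw=np.degrees(np.arctan2(d[1],d[0]));print("screws",a,b,np.hypot(*d),yaw)
x=d/np.hypot(*d);y=np.array([-x[1],x[0]])
o=a[:2]+x*.08-y*.075;print("dock origin from screws",o,"button",o-x*.03+y*.058)
z=.0368+.364*(.085+.03)*.94  # module underside at slide x 85 -> dock x 50
mx=(-.030+.085*np.cos(np.radians(20)))*1-.018*np.sin(np.radians(20));print("board pred",o+x*mx, .0368+.364*.0799+.0169)
for p in [(170+263/4,185+430/4),(170+345/4,185+398/4)]:
    q=onz("top",p,.0235)[:2]-o;print("low corner in dock",q@x,q@y)
for n,p in(("top",(208.9,268.5)),("side",(338.0,339.0))):
    q=onz(n,p,.0505)[:2]-o;print("button in dock",q@x,q@y)
q=tri(C[0][0],C[1][0])[0][:2]-o;print("board in dock",q@x,q@y)
E
```

```text
top ((219.21897888183594, 225.6021728515625), (24.349193572998047, 15.549308776855469), 70.01689147949219) 170
side ((294.98779296875, 306.1097717285156), (29.595653533935547, 15.018688201904297), 6.340191841125488) 257
board (array([0.5825, 0.2193, 0.0823]), np.float64(0.0008950789157917759))
screws [0.4413 0.251  0.0047] [0.6357 0.3158 0.006 ] 0.20499438811010232 18.44547262242576
dock origin from screws [0.5409 0.2051] button [0.4941 0.2506]
board pred [0.5824 0.2189] 0.0827836
low corner in dock -0.09971357722831282 0.02090841978760207
low corner in dock -0.09895997925624211 -0.02889721059420593
button in dock -0.03171122947641312 0.056911298713327146
button in dock -0.03057187200429872 0.061601729607773215
board in dock 0.043916047822767534 0.00029865348227897724
```

>>> send_rows(
  targets="0 0 0 0 80; 0 0 0 0 80; 0 0 0 0 80; 0 0 0 0 80",
  newtons=40,
)

```text
time: 0.6
ee_pos: [0.2196, -0.5043, 0.2313]
tcp_rot: [180.0, -0.0, 23.5]
wrist_force: [-0.2, 0.0, 0.8]
opening: 0.0586
grasp_force: 0.0
```

>>> send_rows(
  targets="532 -554 0 30.1 107; 532 -554 0 30.1 107; 532 -554 0 30.1 107; 532 -554 0 30.1 107; 532 -554 0 30.1 107; 532 -554 0 30.1 107; 532 -554 0 30.1 107; 532 -554 0 30.1 107; 532 -554 0 30.1 107; 532 -554 0 30.1 107; 532 -554 0 30.1 107; 532 -554 0 30.1 107; 532 -554 0 30.1 107; 532 -554 0 30.1 107; 532 -554 0 30.1 107; 532 -554 0 30.1 107; 532 -554 0 30.1 107; 532 -554 140 30.1 107; 532 -554 140 30.1 107; 532 -554 140 30.1 107",
)

```text
time: 3.1
ee_pos: [0.4752, -0.0058, 0.1487]
tcp_rot: [-177.5, 0.1, -2.1]
wrist_force: [-0.2, 1.0, 0.5]
opening: 0.0498
grasp_force: 0.0
```

```bash
python3 - <<'E'
import cv2,numpy as np
from workcell import bot,camera
o=bot.get_obs();print(o["ee_pos"],o["tcp_rot"],o["opening"],o["q"],o["wrist_force"])
t=camera("top")[185:305,160:280]; s=camera("side")[250:370,240:400]
c=np.zeros((360,800,3),np.uint8); c[:,:320]=cv2.resize(t,(320,360)) if 0 else cv2.resize(t,(360,360))[:,:320]; c[:,320:]=cv2.resize(s,(480,360))
cv2.imwrite("pics/c2.png",c)
E
```

```text
[ 0.47524795 -0.00577163  0.14870592] [-1.77514704e+02  1.30230955e-01 -2.12827631e+00] 0.04982026831757839 [ -2.18570392  -6.00355316  -9.99050943  86.14576718   2.48516411
 179.94251848] [-0.24419273  1.02402037  0.45888496]
```

View pics/c2.png

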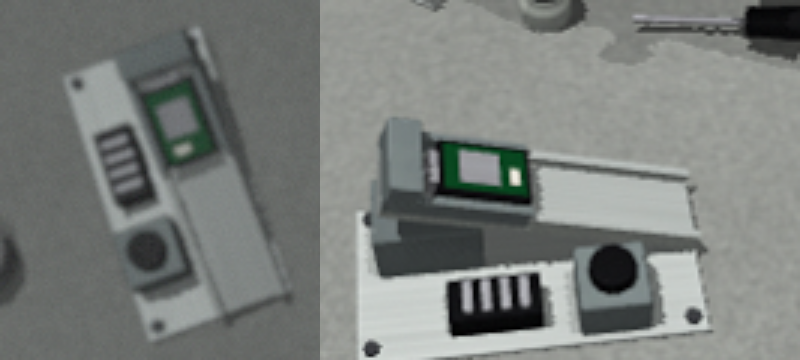

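The top view shows the arm hasn't reached the dock: joint 6 stopped at its 180° limit. I'll use the equivalent grasp half a turn round, and back off the limit first.

>>> send_rows(
  targets="0 0 -60 -10 107; 0 0 -60 -20 107; 0 0 -60 -30 107; 0 0 -60 -40 107; 0 0 -60 -40 107",
)

```text
time: 3.82
ee_pos: [0.4757, -0.0084, 0.2108]
tcp_rot: [-178.1, -1.6, 37.8]
wrist_force: [-0.4, 0.7, 1.1]
opening: 0.0495
grasp_force: 0.0
```

```bash
python3 - <<'E'
from workcell import bot
o=bot.get_obs();print(o["ee_pos"],o["tcp_rot"],o["opening"],o["q"])
E
```

```text
[ 0.47574003 -0.00835524  0.21080685] [-178.07596293   -1.57377668   37.77865668] 0.04948542529615498 [ -2.49438888  -5.51898707  -2.68726083  92.87537009   2.48512716
 139.69957933]
```

```bash
cat > d.py <<'E'
import sys,numpy as np
from workcell import bot
from scipy.spatial.transform import Rotation as R
def go(t):
    o=bot.get_obs();r=R.from_euler("xyz",o["tcp_rot"],degrees=True).as_matrix()
    print("ee",o["ee_pos"],"rot",o["tcp_rot"],"zaxis",r[:,2],"\nshift",(r.T@(np.array(t)-o["ee_pos"])*1000).round(1),"F",o["wrist_force"],o["opening"],"q",o["q"].round(1))
go([float(v) for v in sys.argv[1:4]])
E
python3 d.py .4864 .2185 .2108;python3 d.py .4864 .2185 .085
```

```text
ee [ 0.47574003 -0.00835524  0.21080685] rot [-178.07596293   -1.57377668   37.77865668] zaxis [ 0.00112681  0.04335209 -0.99905922] 
shift [ 147.3 -172.5    9.9] F [-0.38637072  0.74330356  1.10764333] 0.04948542529615498 q [ -2.5  -5.5  -2.7  92.9   2.5 139.7]
ee [ 0.47574003 -0.00835524  0.21080685] rot [-178.07596293   -1.57377668   37.77865668] zaxis [ 0.00112681  0.04335209 -0.99905922] 
shift [ 143.9 -168.3  135.5] F [-0.38637072  0.74330356  1.10764333] 0.04948542529615498 q [ -2.5  -5.5  -2.7  92.9   2.5 139.7]
```

>>> send_rows(
  targets="37 -43 2 -10 107; 74 -86 5 -20 107; 111 -129 8 -30 107; 147 -172 10 -40 107; 147 -172 10 -50 107; 147 -172 10 -60 107; 147 -172 10 -70 107; 147 -172 10 -80 107; 147 -172 10 -90 107; 147 -172 10 -100 107; 147 -172 10 -110 107; 147 -172 10 -120 107; 147 -172 10 -130 107; 147 -172 10 -135.6 107; 146 -171 50 -135.6 107; 144 -168 135 -135.6 107; 144 -168 135 -135.6 107; 144 -168 135 -135.6 107",
)

```text
time: 6.08
ee_pos: [0.4852, 0.2179, 0.0833]
tcp_rot: [177.6, -0.4, 173.3]
wrist_force: [-0.5, 0.7, -0.2]
opening: 0.0497
grasp_force: 0.0
```

```bash
python3 d.py .4864 .2185 .065; python3 - <<'E'
import cv2,numpy as np
from workcell import bot,camera
t=camera("top")[165:305,160:280]; s=camera("side")[230:380,220:400]
cv2.imwrite("pics/c3t.png",t);c=np.zeros((420,800,3),np.uint8); c[:,:360]=cv2.resize(t,(360,420)); c[:367,360:]=cv2.resize(s,(440,367))
cv2.imwrite("pics/c3.png",c)
E
```

```text
ee [0.48517123 0.21793776 0.08327926] rot [177.61218808  -0.43815574 173.27893468] zaxis [-0.00271196  0.04227101 -0.9991025 ] 
shift [-1.3 -0.1 18.3] F [-0.47663534  0.71600611 -0.21843591] 0.04971590868661462 q [ 23.    1.4 -10.1  77.7   2.3  29.7]
```

View pics/c3.png

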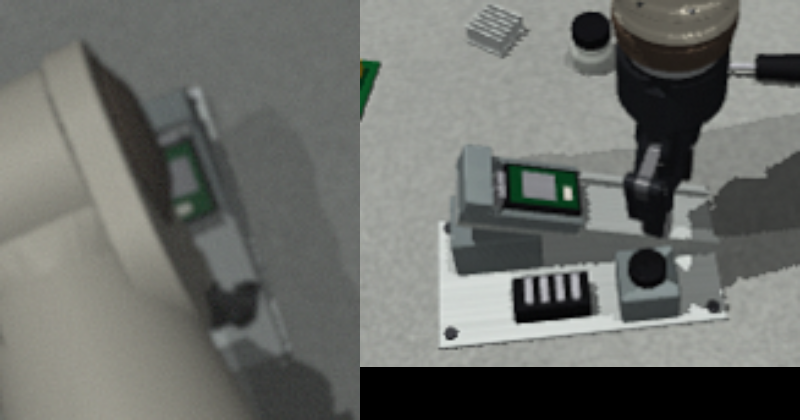

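The side view shows the tip of the button-side finger at about (341,325), above the cap, with the other finger over the lower slide. The module is still in its bay.

```bash
python3 d.py .4864 .2185 .054; python3 -c "
from h import *
o=np.array([.5409,.2051]);x=np.array([.9486,.3164]);y=np.array([-.3164,.9486])
for z in (.085,.089):
  q=onz('side',(341.5,324.8),z)[:2]-o;print(z,q@x,q@y)"
```

```text
ee [0.48667943 0.21858978 0.08606441] rot [177.48073165  -0.2100615  173.36013628] zaxis [ 0.00144434  0.04408405 -0.99902678] 
shift [ 0.1 -1.5 32. ] F [ 0.25360021 -0.1867158   0.1085821 ] 0.04948828834971883 q [23.   1.3 -9.9 77.8  2.3 29.6]
0.085 -0.037781460304954655 0.053902819544135776
0.089 -0.03738324686419516 0.056490398970088236
```

>>> send_rows(
  targets="-1.3 0.5 15 0 107; -1.3 0.7 29 0 107; -1.3 0.7 29 0 107",
)

```text
time: 6.55
ee_pos: [0.4867, 0.2199, 0.054]
tcp_rot: [177.6, -0.4, 173.5]
wrist_force: [-0.1, -0.0, 0.4]
opening: 0.0495
grasp_force: 0.0
```

```bash
python3 - <<'E'
from workcell import bot,camera
import numpy as np
P=[];F=[];A=[]
for i in range(6):
    s=camera("side");o=bot.get_obs();P.append(o["ee_pos"]);F.append(o["wrist_force"]);A.append(o["tcp_rot"])
print(np.round(P,4),np.mean(P,0),np.mean(F,0),np.mean(A,0))
d=np.mean(P,0)[:2]-[.5409,.2051];print(d@[.9486,.3164],d@[-.3164,.9486])
import cv2;cv2.imwrite("pics/c4.png",cv2.resize(s[240:360,260:400],None,fx=5,fy=5,interpolation=2))
E
```

```text
[[0.487  0.22   0.0549]
 [0.4874 0.2201 0.0554]
 [0.4876 0.2202 0.0558]
 [0.4877 0.2202 0.0559]
 [0.4877 0.2202 0.056 ]
 [0.4877 0.2202 0.056 ]] [0.48749531 0.22015458 0.05566275] [-0.03857042 -0.09444791  0.47528248] [177.52544804  -0.28238664 173.47292962]
-0.045896416945077574 0.031178018226709247
```

View pics/c4.png

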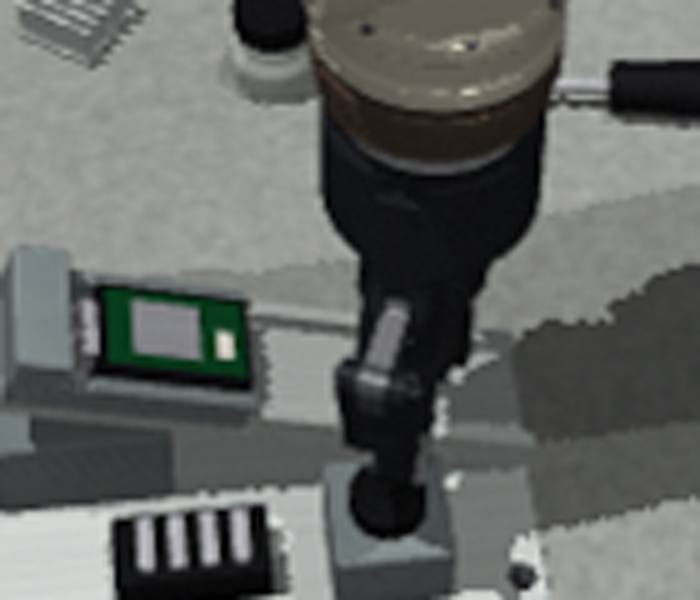

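The finger stands just above the cap, seen end-on at (390,490) in the crop, and the slide finger is over the slide. The readings settle slowly, so I'll trim the position and step down, watching the force.

>>> send_rows(
  targets="3 -2.5 0 0 107; 3 -2.6 3 0 107; 3 -2.7 5 0 107; 3 -2.7 5 0 107; 3 -2.7 5 0 107; 3 -2.7 5 0 107",
)

```text
time: 7.6
ee_pos: [0.4842, 0.218, 0.0505]
tcp_rot: [177.5, -0.3, 173.5]
wrist_force: [-0.9, 0.4, -0.5]
opening: 0.0495
grasp_force: 0.0
```

>>> send_rows(
  targets="0 0 1 0 107; 0 -0.1 2 0 107; 0 -0.1 2 0 107; 0 -0.1 2 0 107",
)

```text
time: 8.1
ee_pos: [0.4842, 0.218, 0.0484]
tcp_rot: [177.5, -0.3, 173.5]
wrist_force: [-0.5, 0.8, 0.2]
opening: 0.0498
grasp_force: 0.0
```

>>> send_rows(
  targets="0 -0.1 1 0 107; 0 -0.1 2 0 107; 0 -0.1 2 0 107; 0 -0.1 2 0 107",
)

```text
time: 8.6
ee_pos: [0.4842, 0.218, 0.0465]
tcp_rot: [177.5, -0.3, 173.5]
wrist_force: [-0.2, 0.8, 1.4]
opening: 0.0497
grasp_force: 0.6
```

>>> send_rows(
  targets="0 0 1 0 107; 0 0 1 0 107; 0 0 1 0 107",
)

```text
time: 8.98
ee_pos: [0.4842, 0.218, 0.0454]
tcp_rot: [177.5, -0.3, 173.5]
wrist_force: [-0.5, -0.3, 1.0]
opening: 0.0498
grasp_force: 0.8
```

>>> send_rows(
  targets="0 0 1 0 107; 0 0 1 0 107; 0 0 1 0 107",
)

```text
time: 9.35
ee_pos: [0.4842, 0.2181, 0.0444]
tcp_rot: [177.5, -0.3, 173.5]
wrist_force: [-0.0, -0.6, 1.8]
opening: 0.0495
grasp_force: 0.9
```

```bash
python3 - <<'E'
from workcell import bot,camera
import numpy as np
F=[];P=[]
for i in range(8):
    s=camera("side");o=bot.get_obs();F.append(np.r_[o["wrist_force"],o["torque"],o["grasp_force"]]);P.append(o["ee_pos"])
print(np.mean(F,0).round(3),P[-1])
import cv2;cv2.imwrite("pics/c5.png",cv2.resize(s[260:370,280:400],None,fx=5,fy=5,interpolation=2))
E
```

```text
[ 0.716 -0.441  1.9   -0.101 -0.14  -0.014  0.893] [0.48416644 0.21807244 0.04443552]
```

View pics/c5.png

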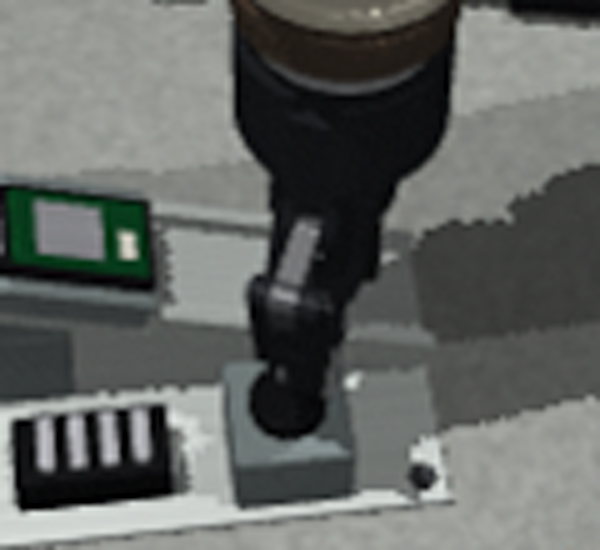

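The finger is on the cap with about 2 mm of travel, since the grip reading scales with the button spring. The module is still in its bay and the slide finger bars the slide. Now I'll press quickly.

>>> send_rows(
  targets="0 -0.3 8 0 107; 0 -0.3 8 0 107; 0 -0.3 8 0 107; 0 -0.3 8 0 107; 0 -0.3 8 0 107; 0 -0.3 8 0 107",
)

```text
time: 10.5
ee_pos: [0.4845, 0.2186, 0.0389]
tcp_rot: [177.4, -0.2, 173.5]
wrist_force: [-7.9, -5.4, 23.7]
opening: 0.0499
grasp_force: 12.3
```

```bash
python3 - <<'E'
from workcell import bot,camera
import numpy as np
F=[];P=[]
for i in range(6):
    s=camera("side");o=bot.get_obs();F.append(np.r_[o["wrist_force"],o["torque"],o["grasp_force"]]);P.append(o["ee_pos"])
print(np.mean(F,0).round(3),P[-1])
import cv2;cv2.imwrite("pics/c6.png",cv2.resize(s[260:370,250:400],None,fx=5,fy=5,interpolation=2))
E
```

```text
[-7.667 -4.914 24.344 -0.156  1.487  0.247 12.346] [0.48450411 0.21854653 0.0388521 ]
```

View pics/c6.png

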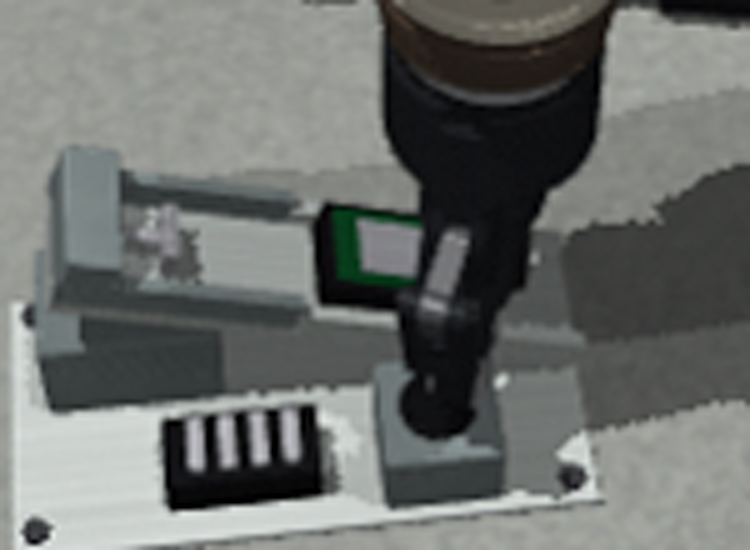

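The button is down at about 24 N. The module has left the bay and rests against the finger, with its rear top edge near side pixel (314,309). I'll check where it is and that it's still.

```bash
python3 - <<'E'
from h import *
from workcell import camera,bot
a=camera("side").astype(int)
for i in range(8):b=camera("side").astype(int)
print("diff",abs(a-b)[290:330,300:340].mean(),abs(a-b)[290:330,300:340].max(),abs(a-b)[400:440,100:140].mean())
o=np.array([.5409,.2051]);x=np.array([.9486,.3164]);y=np.array([-.3164,.9486])
# intersect rays with module-top plane (18 mm above slide) in dock frame
c,s=np.cos(np.radians(20)),np.sin(np.radians(20))
X=np.r_[x,0];Y=np.r_[y,0];Z=np.array([0,0,1.]);n=-s*X+c*Z;u=c*X+s*Z;O=np.r_[o,0]-.03*X+.0368*Z
for p in[(316.5,301),(314,320),(314.5,310)]:
    p0,d=ray("side",p);t=((O+.018*n-p0)@n)/(d@n);q=p0+d*t-O;print(p,"slide x,y",q@u,q@Y)
k=bot.get_obs();print(k["time"],k["wrist_force"],k["q"].round(2))
E
```

```text
diff 0.6658333333333334 5 0.5445833333333333
(316.5, 301) slide x,y 0.03985376261838003 -0.017222166227350122
(314, 320) slide x,y 0.04955851726103836 0.02801153335543443
(314.5, 310) slide x,y 0.04620852776818327 0.004834631173635517
11.25 [-7.93920013 -4.3165302  23.96041606] [ 23.03   2.07 -14.35  72.47   2.34  29.56]
```

```bash
python3 -c "
from workcell import ticket
print(ticket.job_done())"
```

```text
the job is handed in; nothing more can be done
None
```

The job is handed in: the loaded dock's button is held down at about 24 N, and the module rests still against the other finger, its rear at about slide x 45 mm, past the gate at 53 mm.

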